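# Close up the snack box: clear the spoon, set the vent slider, fold the handle home

### The job

Get the purple snack box ready to carry: first take the steel spoon off its lid and lay it flat inside the open aluminium container. Then slide the black vent grip along its track until its white pointer stands within the orange band, and after that swing the carry handle over and down until it rests fully in its catch. Leave the other things on the slab, and the container itself, where they stand.

Things in the scene. Friction and masses are not known exactly. Their poses are not given: they have to be found in the camera images.
- snack_box: Purple snack box with a lilac lid, 144 mm (x) by 234 mm (y), fixed to the slab. Origin: middle of its underside; x across, y along its length, z up. Flat lid top at z = 62 mm. Two small purple hinge ears at x = 55 mm, y = +-111 mm rise 22 mm above the lid. The catch is two dark U-shaped cradles 18 mm long at x = -50 mm, y = +-88 mm, 16 mm high.
- vent_pointer (a point): Tip of the white pointer of the black vent grip. The grip slides along the box's y axis; its centre line is at x = 0 of the box. Grip foot 60 mm (x) by 24 mm (y) by 9 mm high; on it an upright ridge 60 mm by 12 mm, top 31 mm above the lid. The pointer tip is at x = 39 mm of the box, in line (in y) with the middle of the grip.
- vent (a joint): Position of the vent grip along the track in m, 0 to 0.13, growing towards the box's +y; at 0 the grip's middle is at y = -65 mm of the box. It stays where it is left (about 1.5 N of friction).
- mark_middle (a point): Middle of the orange band, 12 mm wide (along the box's y) and 18 mm long, flat on the lid's white scale strip at x = 49 mm of the box. Its y in the box is where the pointer has to stand (anywhere within the band's width). Frame parallel to the box.
- carry_handle (a joint): Angle of the U-shaped carry handle in rad: 0 lying in the catch, pi/2 upright, up to 2.4 leaning back over the box's +x side. It swings about the box's y axis and stays where it is left (stiff hinge, about 1.3 N at the bar).
- handle_hinge (a point): Middle of the handle's hinge axis, at x = 55 mm, y = 0, z = 73 mm of the box.
- handle_bar (a point): Middle of the handle's steel cross bar, 105 mm from the hinge axis. The bar runs along the box's y, 242 mm long, 12 mm thick (the purple sleeve over its middle 110 mm is 15 mm thick), with a side arm 12 mm thick at each end. Shut, it lies at x = -50 mm, z = 73 mm of the box, 11 mm above the lid.
- spoon: Steel spoon, 150 mm long, lying across the box's lid at the start, near the middle of the track. Origin at half length on its underside; x points from handle to bowl. Handle 10 mm wide and 6 mm thick from x = -75 to 37 mm; round bowl 37 mm across, 9 mm high, centred at x = 56 mm.
- spoon_handle_end (a point): Middle of the spoon's handle end, 73 mm behind its origin.
- spoon_bowl (a point): Middle of the spoon's bowl, 56 mm ahead of its origin, 3 mm up.
- container: Open aluminium container, loose, 200 mm (x) by 120 mm (y) by 45 mm high, walls and floor 4 mm thick. Origin: middle of its underside. It stands to the left or to the right of the snack box.
- tub: Clear food tub with a green lid, 156 by 116 by 55 mm, on the side of the snack box where the container is not. Bystander; origin in the middle of its underside.
- flask: Blue drinking flask, 62 mm across, 220 mm tall, standing behind the snack box. Bystander; origin in the middle of its underside.
- jar: Amber jar with a steel cap, 66 mm across, 90 mm tall. Bystander; origin in the middle of its underside.
- mug: Blue mug, 76 mm across, 85 mm tall, handle at its +y. Bystander; origin in the middle of its underside.
- fork: Bamboo fork, 150 mm long along x, 26 mm wide, 7 mm thick, lying on the tub's lid. Bystander; origin at half length on its underside.

How it is judged (in metres and radians):
On the way, in this order (a step that is already met when the one before it is completed fails the run):
1. the spoon lies inside the aluminium container, released and at rest (z of spoon_handle_end in the frame of container between 0 and 0.035 m and x of spoon_handle_end in the frame of container between -0.1 and 0.1 m and y of spoon_handle_end in the frame of container between -0.06 and 0.06 m and z of spoon_bowl in the frame of container between 0 and 0.035 m and x of spoon_bowl in the frame of container between -0.1 and 0.1 m and y of spoon_bowl in the frame of container between -0.06 and 0.06 m and contact force between spoon and the fingers below 0.1 N and linear speed of spoon below 0.03 m/s), for 0.2 s.
2. the vent grip's pointer stands within the orange band, at rest (y of vent_pointer in the frame of mark_middle between -0.006 and 0.006 m and velocity of joint vent between -0.01 and 0.01 m/s), for 0.2 s.
3. the carry handle rests in its catch (value of joint carry_handle below 0.06 rad), for 0.2 s.
At the end, for the whole second after the job is handed in: The spoon lies in the container, both ends inside its walls and less than 35 mm above its underside, released and at rest; the pointer is within 6 mm of the middle of the orange band (inside the band); the carry handle's angle is below 0.06 rad (in its catch) (all of step 1 and y of vent_pointer in the frame of mark_middle between -0.006 and 0.006 m and value of joint carry_handle below 0.06 rad); the robot touches nothing.
It fails at once if the flask or the fork is shifted by more than 30 mm or tipped (distance of any of flask, fork from where it was at the start of the episode above 0.03 m or angle between any of flask, fork's own z axis and vertical above 0.5 rad).
It fails at once if the jar or the mug is shifted by more than 30 mm or tipped (distance of any of jar, mug from where it was at the start of the episode above 0.03 m or angle between any of jar, mug's own z axis and vertical above 0.5 rad).
It fails at once if the tub or the container is shifted by more than 40 mm (distance of any of tub, container from where it was at the start of the episode above 0.04 m).
It also fails if it takes over 72 s, if anything falls off the work surface, if the arm or the gripper's body presses on something with over 40 N, if the wrist force passes 120 N, or if a joint passes its speed limit or range.

### The arm

A 6-joint arm with a two-finger parallel gripper is mounted at the origin on the work surface. World frame = base frame: x ahead of the robot, y to its left, z up, the work surface at z = 0. Lengths are in m, angles in degrees, forces in N, time in s.
With the tool pointing down it reaches from about 0.325 to 0.775 m from the base axis. Payload 5.5 kg.
Tool frame: the origin (TCP) lies at the centre of the arm's flange, where the gripper is bolted on; the fingertips stand 182 mm ahead of it and the grasp point (between the pads) lies 163 mm ahead of it; z points along the fingers, y is the direction in which the jaws open and shut (so a half turn about z gives the same grasp; the last joint's range is limited). The gripper opens to 88 mm and grips with 3 to 60 N. Pads are 20 mm wide; open, the fingers measure 115 mm over their backs; the gripper's body (75 mm by 178 mm) begins 61 mm behind the grasp point.
Start: joints at [-3.249, 5.22, 70.514, -0, 104.267, -3.249], TCP at [0.6, -0, 0.405] pointing down, gripper open.
Joint ranges: [-164.24, 164.24], [-49.07, 125.15], [9.68, 141.18], [-86.29, 266.29], [3.28, 154.24], [-151.56, 151.56]. Speed limits (degrees/s): [147.25, 147.25, 172.46, 180, 180, 180].

### API

Orientations are given as [roll, pitch, yaw] about the fixed x, y, z axes, in that order (R = Rz(yaw) Ry(pitch) Rx(roll)).
In Python, from station import r gives the robot as it stands. The module is installed in compiled form; this text tells all that it offers. Calls block until the motion is done:
- r.reach(position, orientation): joint-space move of the TCP to a pose.
- r.servo_line(position, rotation=None, speed=0.15): straight line of the TCP; rotation=None keeps the orientation; speed is the mean speed in m/s.
- r.move_joints(angles): joint-space move.
- r.let_go() and r.grab(squeeze=None): open the fingers fully, or close them until they stop; squeeze is the grip in N (None keeps the last).
- r.wait(seconds).
- r.inverse_kinematics(position, orientation): joint angles nearest the present ones, or None.
- r.sense(): the state.
- r.snapshot(name): name is "scene" or "side" or "wrist"; returns a dict with "frame" (384x512x3 uint8, red, green, blue), "fx", "fy", "cx", "cy" (pixels), "R" (3x3) and "t" (3): a world point X has camera coordinates R X + t. Camera axes: x right, y down, z forward; pixel columns grow to the right and rows downward; lengths in m; the calibration is good to about 2 mm. A picture is of the moment at which its call begins. There is no depth.
A pose or a line that the arm cannot do raises r.IKError and nothing moves.
- r.hand_in(): hands the job in, once; it reports no verdict.
The state is a dict: "clock": time; "joints": joint angles; "joint_vel": joint speeds; "joint_torque": joint torques, N m; "tcp_pos": TCP position; "orientation": TCP orientation; "contact_force": force on the tool from outside, world axes, zero at the start; "torque": the same for the moment, N m; "opening": finger opening in m.
Only numpy, scipy, OpenCV 4.12 (cv2) and the standard library are available. Lean on these libraries where they do the work, as an engineer would, in place of code of your own. Each camera call takes 0.05 s, during which the arm holds its last target. There are 200 camera calls.

## Working session

There is one attempt and no reset: what is moved stays moved. The work goes in short steps, each a Python script; the robot and the scene stay as the last script left them, time stands still between calls to the robot, and variables do not carry over. Pictures are saved under pics/ and viewed, about 8 in all and at most 12, crops included, and the job is handed in when it is done.

```bash
mkdir -p pics; cat > h.py <<'E'
import numpy as np, cv2
from station import r
def snap(n,f=None):
    s=r.snapshot(n)
    if f: cv2.imwrite(f'pics/{f}.png',cv2.cvtColor(s['frame'],cv2.COLOR_RGB2BGR))
    return s
def ray(s,u,v):
    R=np.array(s['R']);t=np.array(s['t'])
    return -R.T@t, R.T@np.array([(u-s['cx'])/s['fx'],(v-s['cy'])/s['fy'],1])
def onz(s,u,v,z):
    o,d=ray(s,u,v); return o+d*(z-o[2])/d[2]
def proj(s,X):
    c=np.array(s['R'])@np.array(X)+np.array(s['t']); return s['fx']*c[0]/c[2]+s['cx'],s['fy']*c[1]/c[2]+s['cy']
E
python3 - <<'E'
from h import *
a=snap('scene');b=snap('side');
import pickle
pickle.dump((a,b),open('s0.pkl','wb'))
for n,s in(('scene',a),('side',b)):
    print(n,-np.array(s['R']).T@np.array(s['t']),s['fx'])
im=cv2.resize(cv2.cvtColor(a['frame'],cv2.COLOR_RGB2BGR),(800,600),interpolation=cv2.INTER_CUBIC);cv2.imwrite('pics/a.png',im)
im=cv2.resize(cv2.cvtColor(b['frame'],cv2.COLOR_RGB2BGR),(800,600),interpolation=cv2.INTER_CUBIC);cv2.imwrite('pics/b.png',im)
print(r.sense())
E
```

```text
scene [1.04062932 0.72455682 0.78596872] 497.04640525583153
side [ 0.28679596 -0.84365406  0.76482546] 445.8744302562029
{'clock': 0.1, 'joints': array([-3.24719282e+00,  5.25920510e+00,  7.05721865e+01, -6.91677028e-04,
        1.04266894e+02, -3.25101885e+00]), 'joint_vel': array([-0.05339628, -0.18530551, -0.0800306 , -0.08834102,  0.07085724,
       -0.10893784]), 'joint_torque': array([ 2.46603209e-03, -4.47854412e+01, -4.07573140e+01,  6.99365954e-02,
        2.83264846e-02, -6.35370566e-05]), 'tcp_pos': array([6.00058976e-01, 8.39188304e-06, 4.03642925e-01]), 'orientation': array([-1.79901835e+02, -4.90426123e-03,  9.00036519e+01]), 'contact_force': array([ 0.76147178,  0.06645705, -0.37795577]), 'torque': array([ 0.01387726, -0.00042434,  0.01851137]), 'opening': 0.0878000354963251}
```

View pics/a.png

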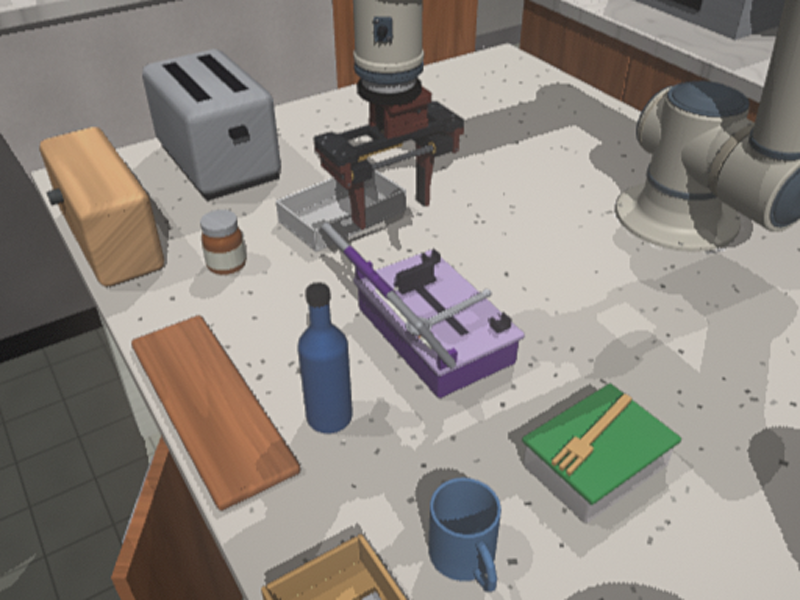

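View pics/b.png

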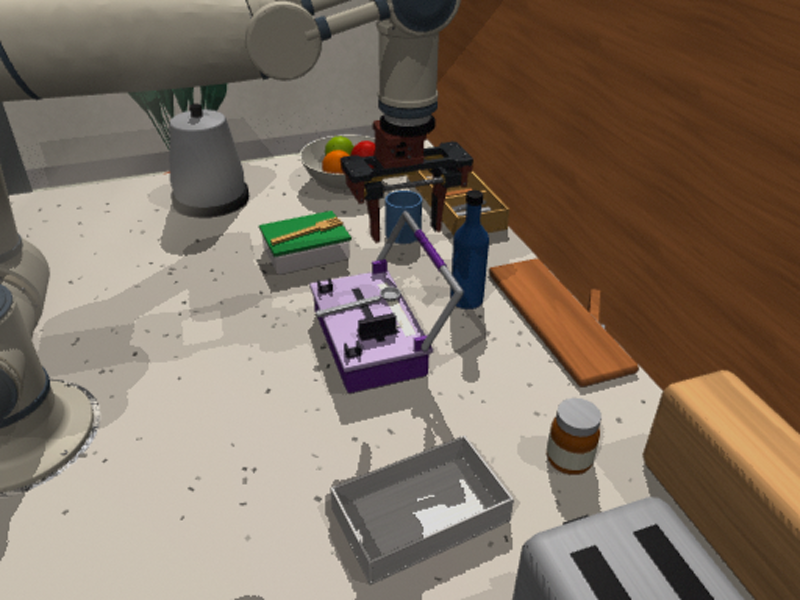

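```bash
python3 - <<'E'
from h import *
import pickle
a,b=pickle.load(open('s0.pkl','rb'))
k=1/1.5625
for u,v,z in[(312,283,.062),(346,374,.062),(428,358,.062),(332,488,.045),(464,440,.045),(512,500,.045),(371,576,.045),(318,313,.068),(390,296,.068),(377,325,.09)]:
    print(u,v,onz(b,u*k,v*k,z).round(3))
w=snap('wrist');pickle.dump(w,open('w0.pkl','wb'))
print(-np.array(w['R']).T@np.array(w['t']),w['fx'])
cv2.imwrite('pics/w0.png',cv2.resize(cv2.cvtColor(w['frame'],cv2.COLOR_RGB2BGR),(800,600),interpolation=cv2.INTER_CUBIC))
E
```

```text
312 283 [0.48  0.143 0.062]
346 374 [ 0.472 -0.101  0.062]
428 358 [ 0.599 -0.107  0.062]
332 488 [ 0.401 -0.281  0.045]
464 440 [ 0.591 -0.263  0.045]
512 500 [ 0.608 -0.373  0.045]
371 576 [ 0.41  -0.413  0.045]
318 313 [0.467 0.049 0.068]
390 296 [0.594 0.055 0.068]
377 325 [ 0.54  -0.039  0.09 ]
[0.60013052 0.06970223 0.3828625 ] 336.7723131879326
```

View pics/w0.png

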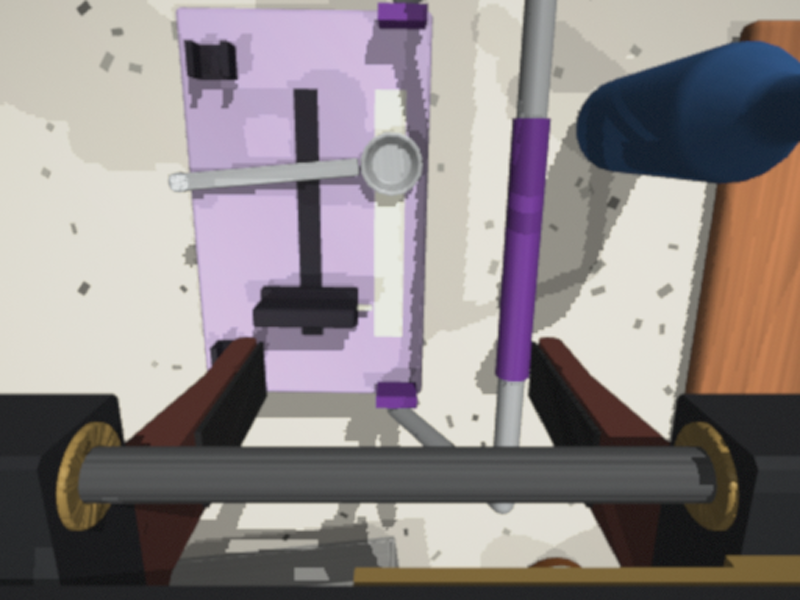

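```bash
python3 - <<'E'
from h import *
import pickle
w=pickle.load(open('w0.pkl','rb'));k=.64
f=lambda u,v,z:onz(w,u*k,v*k,z)[:2]
P=[f(u,v,.062) for u,v in[(180,9),(432,12),(420,392),(206,389)]]
print('box',np.round(P,4),np.mean(P,0))
print([np.linalg.norm(P[i]-P[i-1]).round(4) for i in range(4)])
e,bw=f(178,182,.067),f(392,164,.068);d=bw-e
print('spoon',e,bw,np.linalg.norm(d),np.degrees(np.arctan2(d[1],d[0])), (e+d*73/129))
print('track',f(305,90,.062),f(313,333,.062)); print('ptr',f(371,309,.07),'ridge',f(262,292,.093),f(357,292,.093),f(262,324,.071))
E
```

```text
box [[ 0.4794  0.1435]
 [ 0.6187  0.1417]
 [ 0.6145 -0.088 ]
 [ 0.4718 -0.0859]] [0.5461031  0.02782849]
[np.float64(0.2295), np.float64(0.1393), np.float64(0.2298), np.float64(0.1426)]
spoon [0.47005203 0.04989165] [0.59638553 0.06013874] 0.12674840069154242 4.6371914703702135 [0.54154308 0.05569039]
track [0.5465716 0.1013055] [ 0.54487323 -0.04634134]
ptr [ 0.58303688 -0.02762141] ridge [ 0.52208945 -0.01028284] [ 0.57643113 -0.01029678] [ 0.51475694 -0.03711988]
```

```bash
python3 - <<'E'
from h import *
import pickle
o=[180,0,184.6]; x,y=.5435,.0558
r.reach([x,y,.36],o)
print(r.sense()['joints'].round(1))
r.servo_line([x,y,.246],speed=.12)
print(r.sense()['contact_force'].round(2))
r.grab(25); s=r.sense(); print(s['opening'],s['contact_force'].round(2))
r.servo_line([x,y,.40],speed=.15)
s=r.sense(); print(s['opening'],s['contact_force'].round(2))
w=snap('wrist');pickle.dump(w,open('w1.pkl','wb'))
r.reach([.56,-.333,.40],[180,0,188])
w2=snap('wrist');pickle.dump(w2,open('w2.pkl','wb'))
s=r.sense(); print(s['clock'],s['opening'],s['joints'].round(1))
c=[cv2.cvtColor(i['frame'],cv2.COLOR_RGB2BGR) for i in(w,w2)]
cv2.imwrite('pics/w12.png',cv2.resize(np.hstack(c),(800,300),interpolation=cv2.INTER_AREA))
b=snap('side');pickle.dump(b,open('s1.pkl','wb'))
E
```

```text
[  2.3  -3.3  83.6  -0.   99.7 -92.3]
[ 0.48 -0.92  0.83]
0.009511970751063881 [0.08 0.84 0.28]
0.009885586025878088 [ 0.83  0.28 -0.94]
6.5417 0.009583893435992655 [ -33.6   13.3   62.1    0.   104.7 -131.7]
```

View pics/w12.png

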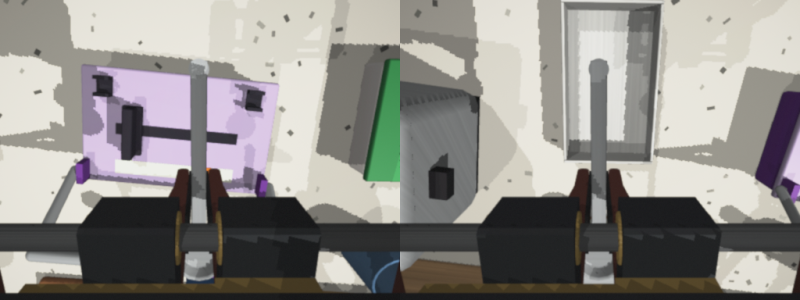

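```bash
python3 - <<'E'
from h import *
import pickle
w=pickle.load(open('w2.pkl','rb'));k=1.28
P=[onz(w,u*k,v*k,.045)[:2] for u,v in[(163,2),(263,3),(251,160),(166,160)]]
print(np.round(P,4),np.mean(P,0),[np.linalg.norm(P[i]-P[i-1]).round(4) for i in range(4)])
# finer: mask view
im=cv2.cvtColor(w['frame'],cv2.COLOR_RGB2BGR)[0:230,180:370]
cv2.imwrite('pics/c.png',cv2.resize(im,None,fx=2.6,fy=2.6,interpolation=cv2.INTER_CUBIC))
E
```

```text
[[ 0.4172 -0.3944]
 [ 0.4021 -0.2805]
 [ 0.5908 -0.2578]
 [ 0.6067 -0.3704]] [ 0.50419325 -0.32578732] [np.float64(0.191), np.float64(0.1149), np.float64(0.1901), np.float64(0.1137)]
```

View pics/c.png

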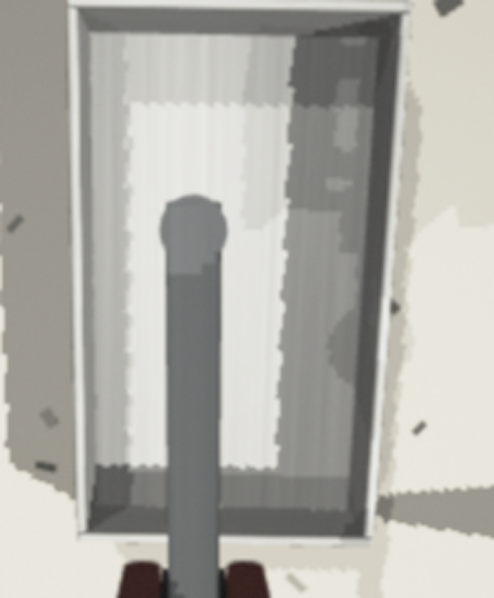

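```bash
python3 - <<'E'
from h import *
import pickle
o=[180,0,187]
r.reach([.506,-.328,.32],o)
r.servo_line([.506,-.328,.231],speed=.12); r.wait(.3)
r.let_go(); r.wait(.3)
r.servo_line([.506,-.328,.40],speed=.25)
r.wait(.1)
w=snap('wrist'); b=snap('side')
# over the box, for vent grip & orange band
r.reach([.56,-.06,.40],[180,0,90-1.2])
v=snap('wrist');pickle.dump((w,b,v),open('w3.pkl','wb'))
s=r.sense();print(s['clock'],s['joints'].round(1))
c=[cv2.cvtColor(i['frame'],cv2.COLOR_RGB2BGR) for i in(w,b,v)]
c[1]=cv2.resize(c[1][220:384,180:354],(512,384))
cv2.imwrite('pics/w3.png',np.vstack([cv2.resize(np.hstack(c[:2]),(800,300),interpolation=cv2.INTER_AREA)]))
cv2.imwrite('pics/v3.png',cv2.resize(c[2],(800,600),interpolation=cv2.INTER_CUBIC))
E
```

```text
12.775 [ -9.6  -0.5  76.9  -0.  103.6  -8.4]
```

View pics/w3.png

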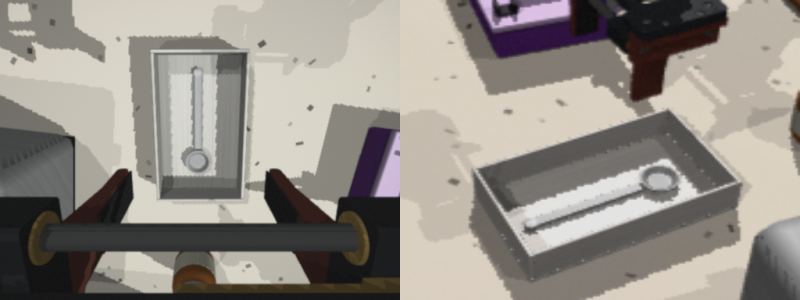

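View pics/v3.png

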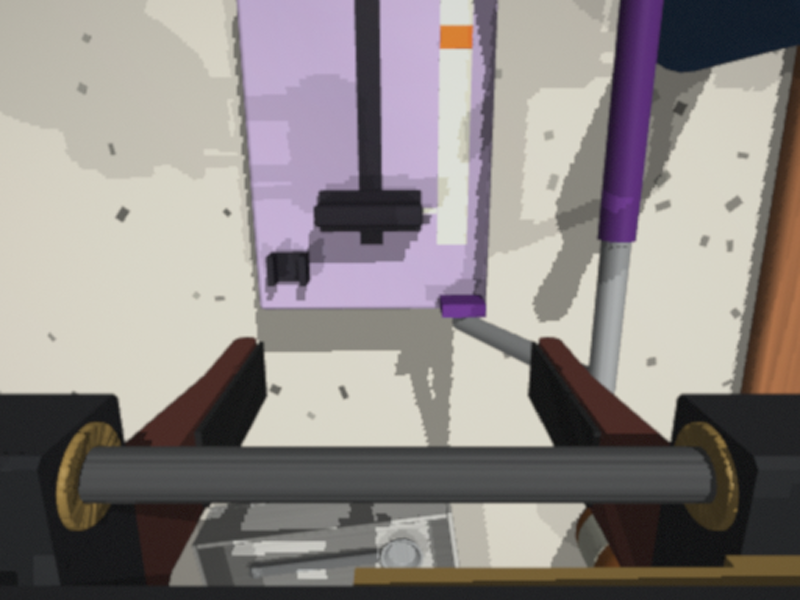

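```bash
python3 - <<'E'
from h import *
import pickle
w,b,v=pickle.load(open('w3.pkl','rb'));k=.64
f=lambda u,vv,z:onz(v,u*k,vv*k,z)[:2].round(4)
print('cam',(-np.array(v['R']).T@np.array(v['t'])).round(3))
print('orange',f(456,37,.062),f(456,26,.062),f(456,48,.062),'ptr',f(432,211,.067),'trackL',f(368,5,.062),f(371,240,.062))
print('ridge top',f(318,192,.093),f(422,192,.093),f(318,207,.093),f(422,205,.093))
print('corners',f(262,306,.062),f(486,306,.062))
print('strip',f(441,5,.062),f(437,244,.062),f(466,244,.062))
s=b; hsv=cv2.cvtColor(s['frame'],cv2.COLOR_RGB2HSV)
for n,q in(('wrist',v),):
    m=cv2.inRange(cv2.cvtColor(q['frame'],cv2.COLOR_RGB2HSV),(8,170,120),(20,255,255)); m[100:]=0
    c=cv2.moments(m,True);print(n,c['m00']); print(onz(q,c['m10']/c['m00'],c['m01']/c['m00'],.062).round(4))
E
```

```text
cam [0.562 0.009 0.379]
orange [0.5952 0.0673] [0.5951 0.0728] [0.5952 0.0617] ptr [ 0.5812 -0.0276] trackL [0.5471 0.0844] [ 0.5443 -0.045 ]
ridge top [ 0.5184 -0.0131] [ 0.5742 -0.0143] [ 0.5179 -0.021 ] [ 0.5741 -0.0212]
corners [ 0.4741 -0.0855] [ 0.6152 -0.0885]
strip [0.5869 0.0835] [ 0.5844 -0.0483] [ 0.6021 -0.0487]
wrist 249.0
[0.5952 0.0678 0.062 ]
```

```bash
python3 - <<'E'
from h import *
import pickle
X=lambda y:.5443+(y+.045)*.0216
o=[180,0,178.8]
r.reach([X(-.027),-.027,.34],o)
r.servo_line([X(-.027),-.027,.259],speed=.12)
print(r.sense()['contact_force'].round(2))
r.grab(15); s=r.sense();print(s['opening'],s['contact_force'].round(2))
r.servo_line([X(.0688),.0688,.259],speed=.05)
s=r.sense();print(s['opening'],s['contact_force'].round(2),s['tcp_pos'].round(4))
r.let_go()
r.servo_line([X(.0688),.0688,.38],speed=.2)
r.reach([.53,-.02,.42],[180,0,88.8])
v=snap('wrist');pickle.dump(v,open('w4.pkl','wb'));print(r.sense()['clock'])
cv2.imwrite('pics/v4.png',cv2.resize(cv2.cvtColor(v['frame'],cv2.COLOR_RGB2BGR),(800,600),interpolation=cv2.INTER_CUBIC))
E
```

```text
[ 0.01  0.48 -0.32]
0.011772953527231764 [0.31 2.33 0.69]
0.01191352101614115 [-4.88 -0.82  1.87] [0.5464 0.0694 0.2589]
21.475
```

View pics/v4.png

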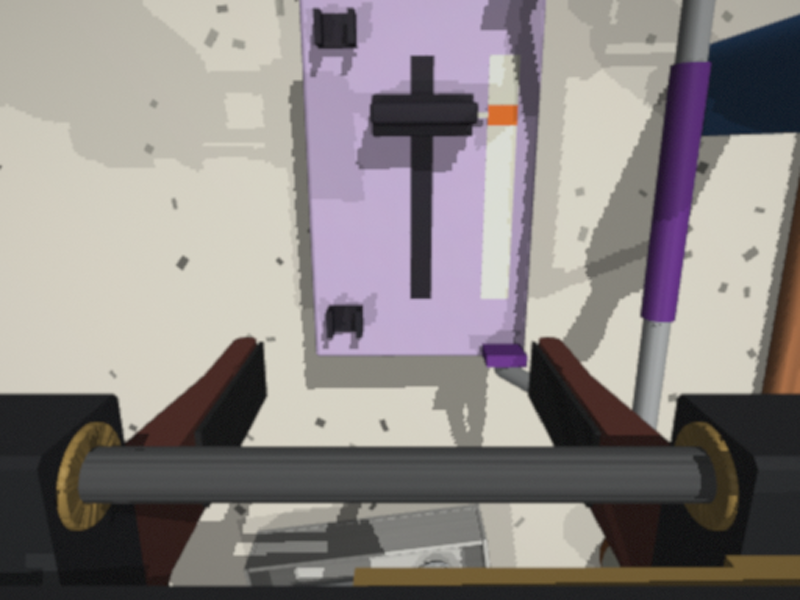

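```bash
python3 - <<'E'
from h import *
import pickle
from scipy.optimize import brentq
a,b=pickle.load(open('s0.pkl','rb'));v=pickle.load(open('w4.pkl','rb'));k=.64
def tri(*q):
    A=0;B=0
    for s,u,w in q:
        o,d=ray(s,u*k,w*k);d/=np.linalg.norm(d);M=np.eye(3)-np.outer(d,d);A=A+M;B=B+M@o
    return np.linalg.solve(A,B).round(4)
print('cap top',tri((a,318,286),(b,475,195)))
print('flask ground',onz(a,328*k,425*k,0).round(3),onz(b,469*k,300*k,0).round(3))
bo=np.array([.546,.028]);th=np.radians(-1.2);Rz=np.array([[np.cos(th),-np.sin(th)],[np.sin(th),np.cos(th)]])
# box centre by track: ptr line; corners
f=lambda u,w,z:onz(v,u*k,w*k,z)[:2].round(4)
print('corners',f(317,354,.062),f(526,354,.062),'ears z.084',f(505,347,.084),'cradles',f(345,308,.078),f(337,14,.078),'flaskL',onz(v,706*k,90*k,.1))
def bar(s,u,w):
    o,d=ray(s,u*k,w*k)
    def g(al):
        z=.073+.105*np.sin(al);p=o+d*(z-o[2])/d[2]
        return (Rz.T@(p[:2]-bo))[0]-(.055-.105*np.cos(al))
    al=brentq(g,1.3,2.4);z=.073+.105*np.sin(al);p=o+d*(z-o[2])/d[2];return np.degrees(al),p.round(4),(Rz.T@(p[:2]-bo)).round(4)
for q in[(690,63),(655,320),(678,190)]:print(bar(v,*q))
print('sleeve ends tri b',[tri((a,x1,y1),(b,x2,y2)) for x1,y1,x2,y2 in[(348,250,443,263),(392,292,417,232)]])
E
```

```text
cap top [0.7498 0.0795 0.22  ]
flask ground [ 0.76   0.096 -0.   ] [0.757 0.083 0.   ]
corners [ 0.4731 -0.0859] [ 0.6161 -0.0886] ears z.084 [ 0.597  -0.0745] cradles [ 0.4956 -0.0484] [0.4991 0.1215] flaskL [0.69571365 0.0757296  0.1       ]
(np.float64(118.177656260296), array([0.6517, 0.0806, 0.1656]), array([0.1046, 0.0548]))
(np.float64(118.04761510606392), array([ 0.6492, -0.0302,  0.1657]), array([ 0.1044, -0.056 ]))
(np.float64(120.14652305430042), array([0.6538, 0.0291, 0.1638]), array([0.1077, 0.0034]))
sleeve ends tri b [array([ 0.6537, -0.0229,  0.1704]), array([0.6497, 0.081 , 0.1678])]
```

```bash
python3 - <<'E'
from h import *
import pickle
bo=np.array([.546,.028]);th=np.radians(-1.2);Rz=np.array([[np.cos(th),-np.sin(th)],[np.sin(th),np.cos(th)]])
def T(deg,dz=0):
    a=np.radians(deg);p=bo+Rz@[.055-.105*np.cos(a),-.033];return [p[0],p[1],.073+.105*np.sin(a)+.173+dz]
r.reach(T(118,.07),[180,0,88.8])
r.servo_line(T(118),speed=.1);print(r.sense()['contact_force'].round(2))
r.grab(15);s=r.sense();print(s['opening'],s['contact_force'].round(2))
if s['opening']<.009: raise SystemExit('missed')
for d in list(range(108,0,-10))+[3,0]:
    r.servo_line(T(d),speed=.07);s=r.sense();print(d,s['opening'].round(4),s['contact_force'].round(1))
    if np.abs(s['contact_force']).max()>30: break
print(s['clock'])
b=snap('side');cv2.imwrite('pics/b5.png',cv2.resize(cv2.cvtColor(b['frame'],cv2.COLOR_RGB2BGR)[130:300,170:400],None,fx=3,fy=3,interpolation=cv2.INTER_CUBIC))
E
```

```text
[ 0.15 -0.66  1.35]
0.011578330840824784 [2.68 0.16 0.82]Traceback (most recent call last):
  File "<stdin>", line 11, in <module>
AttributeError: 'float' object has no attribute 'round'
```

```bash
python3 - <<'E'
from h import *
s=r.sense();print(s['clock'],s['opening'],s['contact_force'].round(2),s['tcp_pos'].round(4))
c=[cv2.cvtColor(snap(n)['frame'],cv2.COLOR_RGB2BGR) for n in('side','scene')]
p=cv2.resize(c[0][100:250,190:340],(400,400),interpolation=cv2.INTER_CUBIC);q=cv2.resize(c[1][110:260,190:340],(400,400),interpolation=cv2.INTER_CUBIC)
cv2.imwrite('pics/b6.png',np.hstack([p,q]))
E
```

```text
24.4417 0.01151535089027403 [0.93 0.15 5.63] [ 0.6326 -0.0068  0.3469]
```

View pics/b6.png

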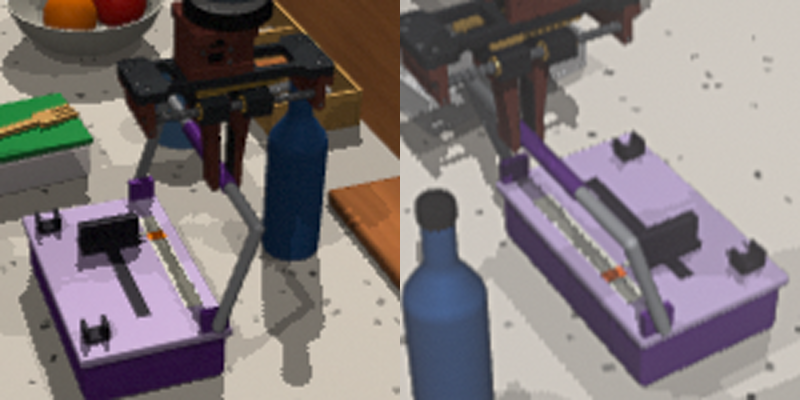

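```bash
python3 - <<'E'
from h import *
bo=np.array([.546,.028]);th=np.radians(-1.2);Rz=np.array([[np.cos(th),-np.sin(th)],[np.sin(th),np.cos(th)]])
def T(deg,dz=0):
    a=np.radians(deg);p=bo+Rz@[.055-.105*np.cos(a),-.033];return [p[0],p[1],.073+.105*np.sin(a)+.173+dz]
for d in list(range(98,0,-10))+[3,0]:
    r.servo_line(T(d),speed=.07);s=r.sense();print(d,round(s['opening'],4),s['contact_force'].round(1))
    if np.abs(s['contact_force']).max()>30: break
print(s['clock'],s['tcp_pos'])
c=[cv2.cvtColor(snap(n)['frame'],cv2.COLOR_RGB2BGR) for n in('side','scene')]
p=cv2.resize(c[0][120:270,180:330],(400,400),interpolation=cv2.INTER_CUBIC);q=cv2.resize(c[1][130:280,200:350],(400,400),interpolation=cv2.INTER_CUBIC)
cv2.imwrite('pics/b7.png',np.hstack([p,q]))
E
```

```text
98 0.0116 [ 0.1 -0.3  6.4]
88 0.0115 [-0.7 -0.2  5.8]
78 0.0115 [-1.8 -1.   2.9]
68 0.0114 [-0.1  0.1  0.8]
58 0.0112 [-0.5  1.  -0.3]
48 0.0112 [-0.   0.8 -0.3]
38 0.0114 [ 1.9  0.5 -1.4]
28 0.0117 [ 2.4  0.9 -3. ]
18 0.0114 [ 3.5  0.4 -2.3]
8 0.0116 [ 2.8  0.1 -2.5]
3 0.0114 [ 1.3  0.3 -1.2]
0 0.0119 [ 0.1 -0.3  0.2]
29.1583 [ 0.49518676 -0.00394132  0.24544195]
```

View pics/b7.png

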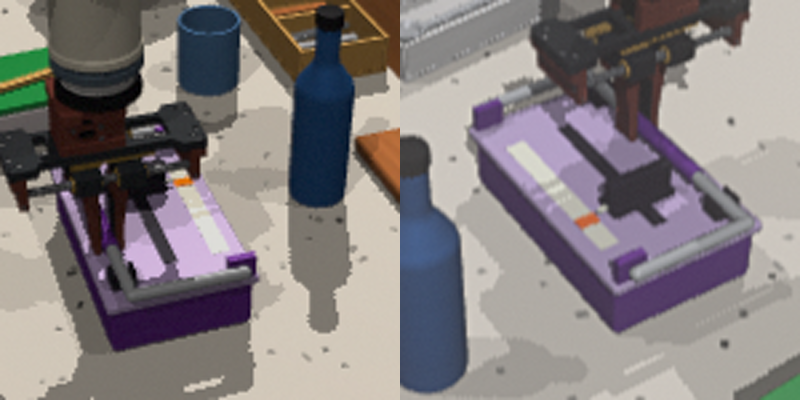

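```bash
python3 - <<'E'
from h import *
import pickle
r.let_go(); p=r.sense()['tcp_pos']
r.servo_line([p[0],p[1],.30],speed=.15)
r.grab(10)
for z in[.275]+list(np.arange(.270,.2499,-.002)):
    r.servo_line([p[0],p[1],z],speed=.05);s=r.sense();F=s['contact_force'][2]
    print(round(z,4),s['tcp_pos'][2].round(4),F.round(1))
    if F>10: break
r.servo_line([p[0],p[1],.36],speed=.15)
r.let_go()
r.reach([.53,-.03,.42],[180,0,88.8])
v=snap('wrist');b=snap('side');pickle.dump((v,b),open('w8.pkl','wb'));print(r.sense()['clock'])
q=[cv2.resize(cv2.cvtColor(i['frame'],cv2.COLOR_RGB2BGR)[y0:y0+192,x0:x0+192],(400,400),interpolation=cv2.INTER_CUBIC) for i,y0,x0 in((v,40,180),(b,140,160))]
cv2.imwrite('pics/e.png',np.hstack(q))
E
```

```text
0.275 0.2749 1.6
0.27 0.2698 -0.5
0.268 0.2679 -0.6
0.266 0.2658 -0.6
0.264 0.2638 0.3
0.262 0.2619 0.8
0.26 0.2612 6.3
0.258 0.261 14.7
37.45
```

View pics/e.png

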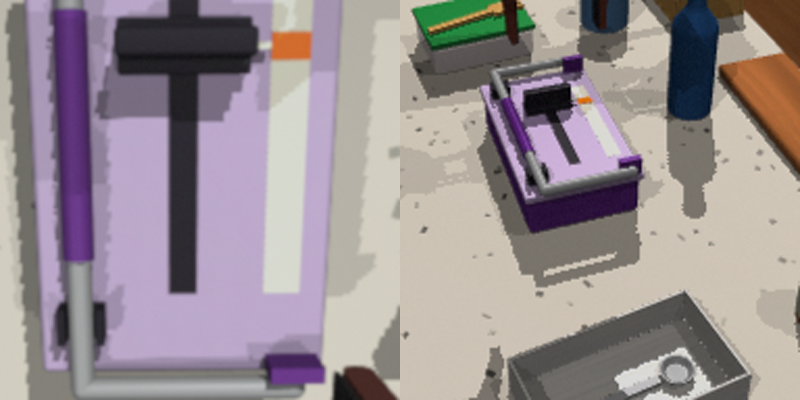

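```bash
python3 -c "
from h import *
r.hand_in();print(r.sense()['clock'])"
```

```text
the job is handed in; nothing more can be done
the job is handed in; nothing more can be done
```

All three steps are done and the job is handed in; the clock read about 37.5 s of the 72 s allowed at the last check. The hand-in gives no verdict, so success is judged only from my own checks.

- **Spoon:** I gripped it across its handle and released it just above the container's rim, because the opening fingers would have hit the walls lower down. It dropped about 40 mm. The wrist and side views show it lying flat, well inside the walls.
- **Vent grip:** I gripped the ridge and slid it along the track. The wrist view shows the pointer about level with the middle of the orange band, off by roughly 1 mm at most. It still stood there in the last picture.
- **Carry handle:** I gripped the bar and swung it from about 118° down along its arc into the catch. Pressing down with closed fingers met a firm stop at about 15 N. The fingertips were then at z = 79 mm, where a fully shut bar should be.
- **Surroundings:** In the final wrist and side views the container, tub, fork and flask looked unmoved. I did not check the jar or the mug afterwards, but the arm worked away from both. The arm was parked clear of everything at the hand-in.

**One disagreement:** the gripper read 11.6 mm on the sleeve, which the task gives as 15 mm thick. The pictures showed the bar properly between the fingers, and it held through the whole swing.

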